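# Draw the tweezers from the instrument stand and shut them in the steel box

### The job

Pull the tweezers up out of the upright instrument stand, lay them flat in the open stainless instrument box without dropping them in from above, let go, and then close the box's lid fully so they can go to the steriliser. Leave the thermometer and the marker standing in their wells.

Things in the scene. Friction and masses are not known exactly. Their poses are not given: they have to be found in the camera images.
- tweezers: Bare steel tweezers, 123 mm long, at most 12 mm wide (own x) and 9 mm thick (own z), 20 g; upright in one of the stand's wells (which one varies), tips down, joined end up, about 70 mm showing. Origin near mid-length, 61 mm from the tips, on one flat side: the middle of the thickness is at z = +4.3 mm. y runs along the length from tips to joined end.
- tweezers_tip (a point): Pointed (lower) end of the tweezers, on their long middle line; axes as tweezers.
- tweezers_head (a point): Joined (upper) end of the tweezers, on their long middle line, 117 mm from tweezers_tip; axes as tweezers.
- stand: Instrument stand, fixed: white block, 60 mm (x) by 166 mm (y), 59 mm high, rounded corners, steel top plate, three upright oblong wells in a row along its y axis at y = -56, 0, +56 mm, each 22 mm (x) by 15 mm (y), the well floor 8 mm above the worktop. Origin: centre of the underside; z up.
- thermometer: White digital thermometer, 148 mm long, 20 mm wide and 12 mm thick, with a small dark display; stands probe down in another well, about 97 mm showing. A bystander: leave it standing. Origin near the middle of its length; y axis along its length, up at the start.
- marker: White skin marker with a blue cap, 126 mm long and 12 mm thick; stands cap up in the remaining well, about 77 mm showing. A bystander: leave it standing. Origin near the middle of its length; y axis along its length, down at the start.
- instrument_box: Open stainless box, fixed: 128 mm (x) by 220 mm (y), rim 43 mm high, lid hinged along the far (+x) long side. Inside 117 by 214 mm, walls 2 mm thick, floor 2 mm above the worktop. Origin: centre of the underside; x points from the front wall to the hinge side, y along the long side, z up.
- box_in (a point): Centre of the inner floor of the box; axes as instrument_box.
- lid_hinge (a point): Middle of the lid's hinge line, on the box's far long side, 43 mm above the worktop; the hinge line runs along the box's y axis; axes as instrument_box.
- instrument_box_lid (a joint): Angle of the box's lid about its hinge: 0 fully shut, growing as it opens; at the start it leans open past upright against its stop at 1.83. It is light and falls shut once pushed forward past upright (1.57).
- lid_edge (a point): Middle of the lid's free edge, 125 mm from the hinge line (about 165 mm high while open). The lid is a 220 mm wide sheet with an 11 mm turned-down rim; a bow handle 64 mm wide stands 21 mm off the middle of its outer face, which looks away from the robot while the lid is open.

How it is judged:
By the outcome, as a careful person would: the job done as asked, in the order asked, and still so for the second after the job is handed in, with the robot touching nothing.
It also fails if it takes over 56 s, if anything falls off the work surface, if the arm or the gripper's body presses on something with over 40 N, if the wrist force passes 120 N, or if a joint passes its speed limit or range.

### The arm

A 6-joint arm with a two-finger parallel gripper is mounted at the origin on a cart in front of the work surface, level with it; the furniture and walls round the work are solid. World frame = base frame: x ahead of the robot, y to its left, z up, the work surface at z = 0. Lengths are in m, angles in degrees, forces in N, time in s.
With the tool pointing down it reaches from about 0.3 to 0.75 m from the base axis. Payload 8.5 kg.
Tool frame: the origin (TCP) lies at the centre of the arm's flange, where the gripper is bolted on; the fingertips stand 173 mm ahead of it and the grasp point (between the pads) lies 155 mm ahead of it; z points along the fingers, y is the line along which they close (so a half turn about z gives the same grasp; the last joint's range is limited). The gripper opens to 85 mm and grips with 20 to 120 N. Pads are 22 mm wide; open, the fingers measure 114 mm over their backs; the gripper's body (76 mm by 85 mm) begins 54 mm behind the grasp point. The pads swing forward as they close: fully open they stand 13 mm farther back than shut.
Start: joints at [-12.336, 21.807, 74.336, -0, 83.858, -12.336], TCP at [0.55, 0, 0.405] pointing down, gripper open.
Joint ranges: [-178.18, 178.18], [-50.72, 133.34], [12.68, 142.11], [-81.47, 261.47], [9.98, 163.14], [-165.26, 165.26]. Speed limits (degrees/s): [136.94, 136.94, 180, 180, 180, 180].

### API

Orientations are given as [roll, pitch, yaw] about the fixed x, y, z axes, in that order (R = Rz(yaw) Ry(pitch) Rx(roll)).
In Python, from workcell import manip, move_gripper, grab_frame, camera_params gives the robot as it stands. Calls block until the motion is done:
- manip.move_ptp(position, orientation): joint-space move of the TCP to a pose.
- manip.line_to(position, speed=0.15, frame=None): straight line of the TCP; frame=None keeps the orientation; speed is the mean speed in m/s.
- manip.movej(angles): joint-space move.
- move_gripper(opening): finger opening in m; the grip force is fixed at half the most; returns when the fingers have stopped.
- manip.dwell(seconds).
- manip.ik(position, orientation): joint angles nearest the present ones, or None.
- manip.read_state(): the state.
- grab_frame(name): name is "scene" or "side" or "wrist"; returns the picture (480x640x3 uint8, red, green, blue); there is no depth.
- camera_params(name): a dict with "mtx" (3x3 intrinsics, pixels), "pose" (4x4, takes a point from camera to world coordinates). Camera axes: x right, y up, looking along -z (the intrinsics and any distortion apply to the point x, -y, -z); pixel columns grow to the right and rows downward; lengths in m; the calibration is good to about 2 mm. A picture is of the moment at which its call begins: read the wrist's pose just before it. camera_params takes no time and is no camera call; for the wrist camera it gives the pose at the moment of the call.
A pose or a line that the arm cannot do raises manip.IKError and nothing moves.
- manip.finish_job(): hands the job in; it is judged then, once.
The state is a dict: "t": time; "joint_positions": joint angles; "joint_velocities": joint speeds; "joint_efforts": joint torques, N m; "eef_pos": TCP position; "ee_rot": TCP orientation; "ft_force": force on the tool from outside, world axes, zero at the start; "torque": the same for the moment, N m; "gripper_width": finger opening in m; "finger_force": force on a finger pad.
Only numpy, scipy, OpenCV 4.12 (cv2) and the standard library are available. Lean on these libraries where they do the work, as an engineer would, in place of code of your own. Each camera call takes 0.05 s, during which the arm holds its last target. There are 200 camera calls.

## Working session

There is one attempt and no reset: what is moved stays moved. The work goes in short steps, each a Python script; the robot and the scene stay as the last script left them, time stands still between calls to the robot, and variables do not carry over. Pictures are saved under pics/ and viewed, at most 12 in all, crops included, and the job is handed in when it is done.

```bash
mkdir -p pics
python3 - <<'E'
from workcell import *
import cv2,numpy as np
np.set_printoptions(precision=4,suppress=True)
for n in("scene","side","wrist"):
    im=grab_frame(n); cv2.imwrite(f"pics/{n}0.png",im[:,:,::-1]); p=camera_params(n); print(n,p)
E
```

```text
scene {'mtx': array([[583.8106,   0.    , 313.4622],
       [  0.    , 583.8106, 230.4172],
       [  0.    ,   0.    ,   1.    ]]), 'pose': array([[-0.7438,  0.4015, -0.5343, -0.0655],
       [-0.6682, -0.4645,  0.5812,  0.7217],
       [-0.0148,  0.7893,  0.6138,  0.741 ],
       [ 0.    ,  0.    ,  0.    ,  1.    ]])}
side {'mtx': array([[481.1026,   0.    , 317.9891],
       [  0.    , 481.1026, 242.3508],
       [  0.    ,   0.    ,   1.    ]]), 'pose': array([[-0.9439,  0.147 , -0.2957,  0.2775],
       [-0.3296, -0.3631,  0.8715,  0.8566],
       [ 0.0207,  0.9201,  0.3911,  0.4488],
       [ 0.    ,  0.    ,  0.    ,  1.    ]])}
wrist {'mtx': array([[386.3634,   0.    , 316.5509],
       [  0.    , 386.3634, 248.4445],
       [  0.    ,   0.    ,   1.    ]]), 'pose': array([[ 1.    , -0.0003,  0.0005,  0.5511],
       [ 0.0002,  0.963 ,  0.2696,  0.0683],
       [-0.0006, -0.2696,  0.963 ,  0.3735],
       [ 0.    ,  0.    ,  0.    ,  1.    ]])}
```

View pics/scene0.png

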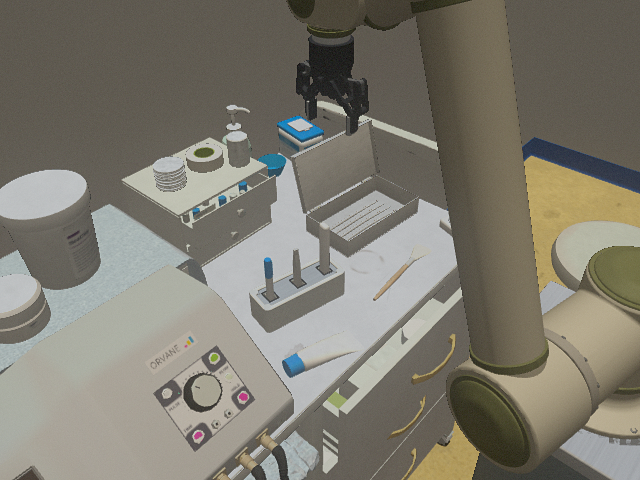

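View pics/side0.png

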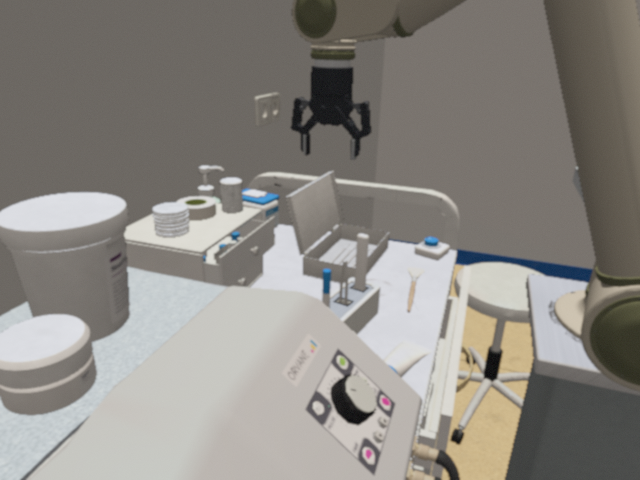

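View pics/wrist0.png

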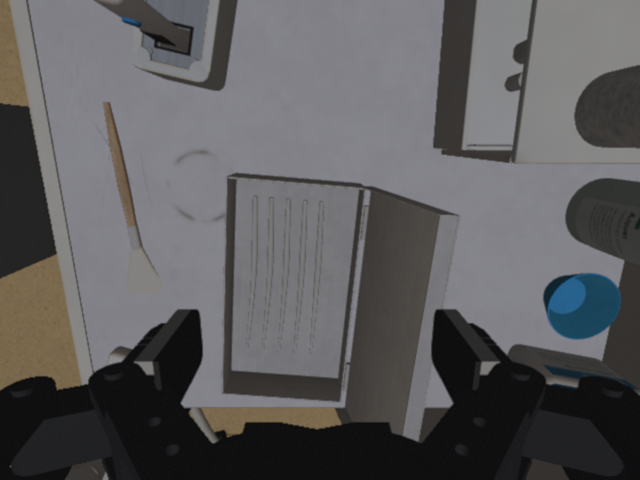

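The tweezers are in the middle well, at scene (297,265). The marker (blue cap) is in the well at (268,275) and the thermometer is in the well at (325,250). The box is open, with its lid leaning away from the robot. Next I'll enlarge crops of these.

Run:
```python
import cv2,numpy as np
a=cv2.imread("pics/scene0.png")[220:335,245:350]; b=cv2.imread("pics/side0.png")[225:325,310:390]
A=cv2.resize(a,None,fx=5,fy=5,interpolation=2); B=cv2.resize(b,None,fx=3.4,fy=3.4,interpolation=2)
c=np.zeros((600,800,3),np.uint8); c[:575,:525]=A; c[:340,527:527+272]=B[:340,:272]
cv2.imwrite("pics/c1.png",c)
a=cv2.imread("pics/scene0.png")[115:255,285:425]; b=cv2.imread("pics/wrist0.png")[160:440,210:470]
cc=np.zeros((560,800,3),np.uint8); cc[:420,:420]=cv2.resize(a,(420,420),interpolation=2); cc[:400,425:796]=cv2.resize(b,(371,400),interpolation=2)
cv2.imwrite("pics/c2.png",cc)
```

```text
(no output)
```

View pics/c1.png

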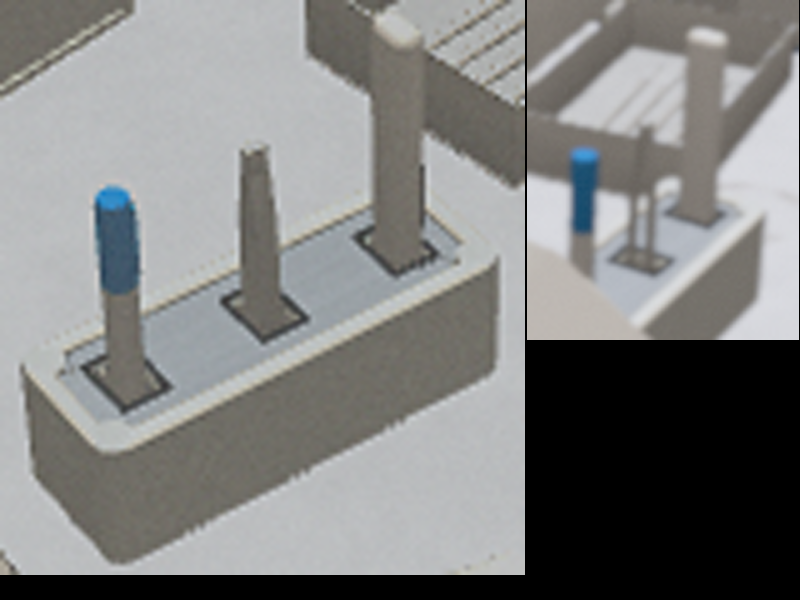

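The gap between the tweezers' arms shows in the side view but not in the scene view, so the arms splay along the well's long (22 mm) side. In the crop, the well centres are at about (127,377), (265,312) and (398,244), and the tweezers' head is at (255,150).

View pics/c2.png

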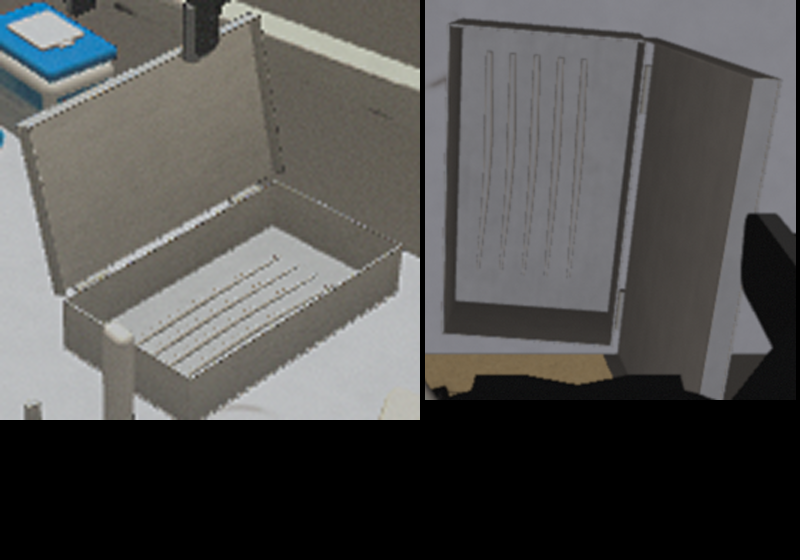

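```bash
cat > h.py <<'E'
from workcell import *
import cv2,numpy as np
from scipy.spatial.transform import Rotation as Rot
np.set_printoptions(precision=4,suppress=True)
def ray(P,u,v):
    K=P["mtx"]; T=P["pose"]; d=np.array([(u-K[0,2])/K[0,0],-(v-K[1,2])/K[1,1],-1]); return T[:3,3],T[:3,:3]@d
def onz(P,u,v,z):
    o,d=ray(P,u,v); return o+d*(z-o[2])/d[2]
def proj(P,X):
    T=P["pose"];K=P["mtx"]; c=T[:3,:3].T@(np.asarray(X)-T[:3,3]); return np.array([K[0,2]+K[0,0]*c[0]/-c[2],K[1,2]-K[1,1]*c[1]/-c[2]])
def tri(obs):
    A=np.zeros((3,3));b=np.zeros(3)
    for P,u,v in obs:
        o,d=ray(P,u,v); d=d/np.linalg.norm(d); M=np.eye(3)-np.outer(d,d); A+=M;b+=M@o
    return np.linalg.solve(A,b)
E
python3 - <<'E'
from h import *
S=camera_params("scene");D=camera_params("side");W=camera_params("wrist")
s=lambda x,y:(245+x/5,220+y/5)
w=[onz(S,*s(*p),.059) for p in((127,377),(265,312),(398,244))]; print(np.array(w)); d=w[2]-w[0]; print(np.linalg.norm(d),np.degrees(np.arctan2(d[1],d[0])))
d_=lambda x,y:(310+(x-527)/3.4,225+y/3.4)
print("well side",onz(D,*d_(642,260),.059), "head tri",tri([(S,*s(255,150)),(D,*d_(647,126))]), "head z.13", onz(S,*s(255,150),.13))
for p in((229,176),(363,186),(345,402),(224,396)): print("box rim",onz(W,*p,.043))
E
```

```text
[[0.4646 0.2543 0.059 ]
 [0.4515 0.2009 0.059 ]
 [0.4401 0.1448 0.059 ]]
0.1121768959740856 -102.59100076614344
well side [0.4534 0.2021 0.059 ] head tri [0.455  0.1987 0.1276] head z.13 [0.4531 0.2007 0.13  ]
box rim [0.477  0.0393 0.043 ]
box rim [0.5904 0.0309 0.043 ]
box rim [ 0.5794 -0.1835  0.043 ]
box rim [ 0.4589 -0.1766  0.043 ]
```

The lid leans away from the robot, and nothing is in the box. Next I'll check the box from the scene camera, the obstacles, and IK for a side-on grasp.

```bash
cat >> h.py <<'E'
TW=np.array([.4525,.2012]); A0=-12.6; BOX=np.array([.532,-.073]); BY=-4.
def Rg(yaw,tilt,sgn=1):
    a=np.radians(yaw);t=np.radians(tilt)
    z=np.array([np.cos(a)*np.cos(t),np.sin(a)*np.cos(t),-np.sin(t)]); y=sgn*np.array([-np.sin(a),np.cos(a),0]); return np.c_[np.cross(y,z),y,z]
def eul(R): return list(Rot.from_matrix(R).as_euler("xyz",degrees=True))
def tcp(p,R,L): return list(np.asarray(p)-L*R[:,2])
E
python3 - <<'E'
from h import *
S=camera_params("scene")
for p in((65,293),(190,380),(400,245),(272,182)): print("rim",onz(S,285+p[0]/3,115+p[1]/3,.043))
print("tube",onz(S,293,372,.01),onz(S,350,345,.0),"console",onz(S,292,392,.1),onz(S,170,268,.25),onz(S,200,258,0), "edge",onz(S,325,400,0),onz(S,460,285,0))
print(eul(Rot.from_euler('xyz',manip.read_state()["ee_rot"],degrees=True).as_matrix()) if np.size(manip.read_state()["ee_rot"])==3 else manip.read_state()["ee_rot"])
for tilt in(0,10,20,30):
  for yaw in(-12.6,0,15):
    for s in(1,-1):
      R=Rg(yaw,tilt,s); g=[*TW,.1]
      print(tilt,yaw,s,*[None if q is None else np.array(q).round(0) for q in(manip.ik(tcp(g,R,.168),eul(R)),manip.ik(tcp([*TW,.235],R,.168),eul(R)))])
E
```

```text
rim [0.5917 0.0262 0.043 ]
rim [0.4688 0.0434 0.043 ]
rim [ 0.4529 -0.1685  0.043 ]
rim [ 0.5698 -0.1756  0.043 ]
tube [0.3551 0.3174 0.01  ] [0.3282 0.2097 0.    ] console [0.2817 0.3918 0.1   ] [0.448  0.4342 0.25  ] [0.6889 0.2309 0.    ] edge [0.2886 0.318  0.    ] [ 0.2669 -0.0345 -0.    ]
[np.float64(-179.9366153493466), np.float64(-0.016124875069333324), np.float64(90.00116079830664)]
0 -12.6 1 [ 30.  55. 130. 223.  93.  93.] [ 30.  29. 127. 225.  73.  74.]
0 -12.6 -1 [ 30.  55. 130. 223.  93. -87.] [  30.   29.  127.  225.   73. -106.]
0 0 1 [ 21.  59. 138. 202. 106.  96.] [ 21.  29. 135. 201.  75.  84.]
0 0 -1 [ 21.  59. 138. 202. 106. -84.] [ 21.  29. 135. 201.  75. -96.]
0 15 1 None [  5.  29. 141. 170.  81.  92.]
0 15 -1 None [  5.  29. 141. 170.  81. -88.]
10 -12.6 1 [ 30.  46. 130. 223.  77.  87.] [ 30.  22. 124. 232.  57.  64.]
10 -12.6 -1 [ 30.  46. 130. 223.  77. -93.] [  30.   22.  124.  232.   57. -116.]
10 0 1 [ 20.  50. 138. 200.  87.  93.] [ 20.  20. 131. 205.  53.  78.]
10 0 -1 [ 20.  50. 138. 200.  87. -87.] [  20.   20.  131.  205.   53. -102.]
10 15 1 None [
[... 360 characters left out ...]
13.  126.  215.   33. -114.]
20 15 1 [  6.  42. 141. 171.  73.  89.] [  6.  10. 131. 163.  32. 101.]
20 15 -1 [  6.  42. 141. 171.  73. -91.] [  6.  10. 131. 163.  32. -79.]
30 -12.6 1 [ 26.  31. 125. 232.  43.  69.] None
30 -12.6 -1 [  26.   31.  125.  232.   43. -111.] None
30 0 1 [ 18.  31. 131. 203.  43.  82.] [ 18.   8. 121. 245.  17.  36.]
30 0 -1 [ 18.  31. 131. 203.  43. -98.] [  18.    8.  121.  245.   17. -144.]
30 15 1 [  6.  31. 136. 170.  47.  93.] [  6.   6. 124. 141.  12. 124.]
30 15 -1 [  6.  31. 136. 170.  47. -87.] [  6.   6. 124. 141.  12. -56.]<sys>:0: UserWarning: Gimbal lock detected. Setting third angle to zero since it is not possible to uniquely determine all angles.
```

The side-on grasp is reachable, but joint 4 has to flip. I'll flip it high up first, then go over the tweezers with the tool level, and look.

```bash
sed -i 's/BOX=.*/BOX=np.array([.525,-.070]); BY=-4.5/' h.py
python3 - <<'E'
from h import *
move_gripper(.035)
manip.movej([-25,10,85,180,84,-95])
R=Rg(A0,0,-1); p=tcp([*TW,.235],R,.168); q=manip.ik(p,eul(R)); print(q)
manip.movej(q)
s=manip.read_state(); print(s["t"],s["eef_pos"],s["gripper_width"],s["ft_force"])
P=camera_params("wrist"); cv2.imwrite("pics/w1.png",grab_frame("wrist")[:,:,::-1]); 
print(P["pose"]); print("pred head",proj(P,[*TW,.128]),"well",proj(P,[*TW,.059]))
E
```

```text
[  30.2117   29.4069  127.3776  225.2285   73.1915 -106.2508]
5.5167 [0.289  0.2377 0.2352] 0.03481779181193703 [-0.8952 -0.3259 -0.4047]
[[-0.2188  0.2611 -0.9402  0.3202]
 [-0.9758 -0.059   0.2107  0.2311]
 [-0.0004  0.9635  0.2677  0.3035]
 [ 0.      0.      0.      1.    ]]
pred head [317.1641 537.2059] well [317.1659 640.9773]<sys>:0: UserWarning: Gimbal lock detected. Setting third angle to zero since it is not possible to uniquely determine all angles.
```

View pics/w1.png

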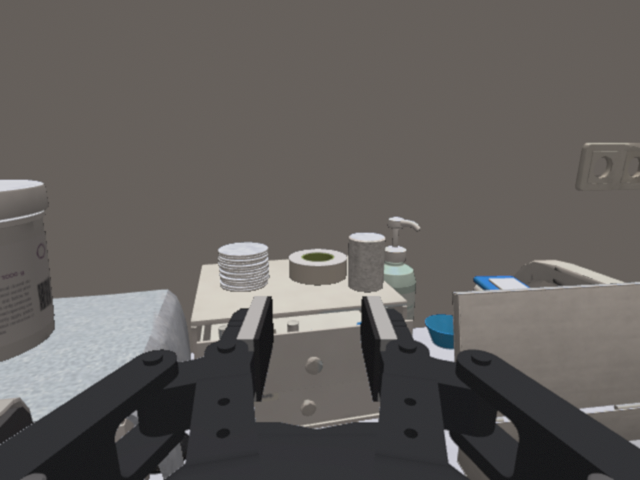

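The view shows the fingers level, with tips at about (262,298) and (374,298); the tweezers are below the frame. I'll go down to just above the head and look again.

```bash
python3 - <<'E' 2>/dev/null
from h import *
R=Rg(A0,0,-1)
manip.line_to(tcp([*TW,.146],R,.168),speed=.12)
s=manip.read_state(); print(s["t"],s["eef_pos"])
P=camera_params("wrist"); a=grab_frame("wrist")[:,:,::-1]; b=grab_frame("side")[:,:,::-1]; e=grab_frame("scene")[:,:,::-1]
cv2.imwrite("pics/w2.png",a);cv2.imwrite("pics/s2.png",b);cv2.imwrite("pics/e2.png",e)
c=np.zeros((600,800,3),np.uint8); c[:400,:400]=cv2.resize(a[280:480,220:420],(400,400)); c[:400,400:]=cv2.resize(b[220:320,300:400],(400,400),interpolation=2)
cv2.imwrite("pics/c3.png",c)
print("head",proj(P,[*TW,.128]))
t=np.array(s["eef_pos"])
for L in(.155,.160,.165,.173):
  print(L,*[proj(P,t+L*R[:,2]+y*R[:,1]) for y in(-.0175,.0175)])
E
```

```text
6.4583 [0.2886 0.2378 0.1464]
head [317.4608 365.9861]
0.155 [268.2429 340.81  ] [367.0221 340.822 ]
0.16 [269.887  334.0148] [365.3087 334.0261]
0.165 [271.4229 327.6663] [363.7079 327.6771]
0.173 [273.6809 318.3334] [361.3547 318.3434]
```

View pics/c3.png

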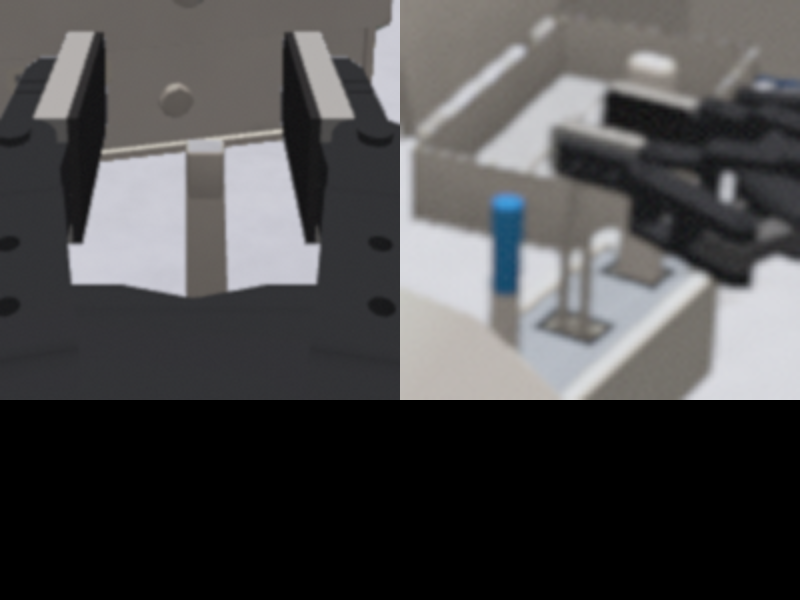

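The tweezers' head top is at about (322,353) in the full wrist image, 5 px right of and 13 px above the prediction. It is about 9 mm wide across the closing direction, as expected. I'll correct the position.

```bash
python3 - <<'E' 2>/dev/null
from h import *
P=camera_params("wrist");S=camera_params("scene");D=camera_params("side");R=Rg(A0,0,-1);t=np.array(manip.read_state()["eef_pos"])
for z in(.125,.128,.131):
  for v in (350,353,356):
    X=onz(P,322.5,v,z); print(z,v,X,"tool",R.T@(X-t))
X=tri([(P,322.5,353),(S,296,250),(D,310+120/3.4,225+126/3.4)]);print(X,R.T@(X-t))
E
```

```text
0.125 350 [0.4695 0.1951 0.125 ] tool [-0.0216  0.0022  0.186 ]
0.125 353 [0.4671 0.1957 0.125 ] tool [-0.0216  0.0022  0.1834]
0.125 356 [0.4647 0.1962 0.125 ] tool [-0.0216  0.0022  0.181 ]
0.128 350 [0.4645 0.1963 0.128 ] tool [-0.0186  0.0022  0.1808]
0.128 353 [0.4621 0.1969 0.128 ] tool [-0.0186  0.0021  0.1784]
0.128 356 [0.4598 0.1974 0.128 ] tool [-0.0186  0.0021  0.176 ]
0.131 350 [0.4595 0.1975 0.131 ] tool [-0.0156  0.0021  0.1757]
0.131 353 [0.4572 0.198  0.131 ] tool [-0.0156  0.002   0.1733]
0.131 356 [0.455  0.1986 0.131 ] tool [-0.0156  0.002   0.171 ]
[0.4551 0.1991 0.1293] [-0.0173  0.0015  0.1711]
```

```bash
python3 - <<'E' 2>/dev/null
from h import *
P=camera_params("wrist");R=Rg(A0,0,-1);t=np.array(manip.read_state()["eef_pos"])
for u,v in((260,296),(268,296),(364,296)):
  for dx in (.009,.011): print(u,dx,R.T@(onz(P,u,v,t[2]+dx)-t))
X=onz(P,322,353,.1295);print(R.T@(X-t))
E
```

```text
260 0.009 [ 0.009  -0.0229  0.1746]
260 0.011 [ 0.011  -0.0221  0.1698]
268 0.009 [ 0.009  -0.0197  0.1746]
268 0.011 [ 0.011  -0.019   0.1698]
364 0.009 [0.009  0.0184 0.1746]
364 0.011 [0.011  0.0178 0.1698]
[-0.0171  0.0019  0.1758]
```

```bash
python3 - <<'E' 2>/dev/null
from h import *
R=Rg(A0,0,-1);t=np.array(manip.read_state()["eef_pos"])
X=t+R@np.array([0,.0018,.1728]); print(X)
p=tcp([X[0],X[1],.146],R,.168); manip.line_to(p,speed=.05)
p[2]=.104; manip.line_to(p,speed=.08); print(manip.read_state()["ft_force"])
g=move_gripper(0.0); s=manip.read_state(); print(g,s["gripper_width"],s["finger_force"],s["ft_force"],s["t"])
p[2]=.125; manip.line_to(p,speed=.05); p[2]=.25; manip.line_to(p,speed=.12)
s=manip.read_state(); print(s["gripper_width"],s["finger_force"],s["ft_force"],s["t"],s["joint_positions"])
a=grab_frame("wrist")[:,:,::-1];b=grab_frame("side")[:,:,::-1];e=grab_frame("scene")[:,:,::-1]
cv2.imwrite("pics/w4.png",a);cv2.imwrite("pics/s4.png",b);cv2.imwrite("pics/e4.png",e)
c=np.zeros((600,800,3),np.uint8); c[:300,:400]=cv2.resize(a[280:430,220:420],(400,300)); c[:480,400:]=cv2.resize(b[190:310,300:400],(400,480),interpolation=2);c[300:,:400]=cv2.resize(e[180:300,240:400],(400,300),interpolation=2)
cv2.imwrite("pics/c4.png",c)
E
```

```text
[0.4568 0.1984 0.1466]
[-0.0838 -0.2695  0.3464]
False 0.006949742954890535 63.023797273635864 [-0.7908  0.3639  2.208 ] 7.8917
0.006524101249553863 63.018726110458374 [-0.1658  0.345  -0.6931] 9.65 [  29.3584   26.8494  126.4964  225.1966   70.461  -108.6018]
```

View pics/c4.png

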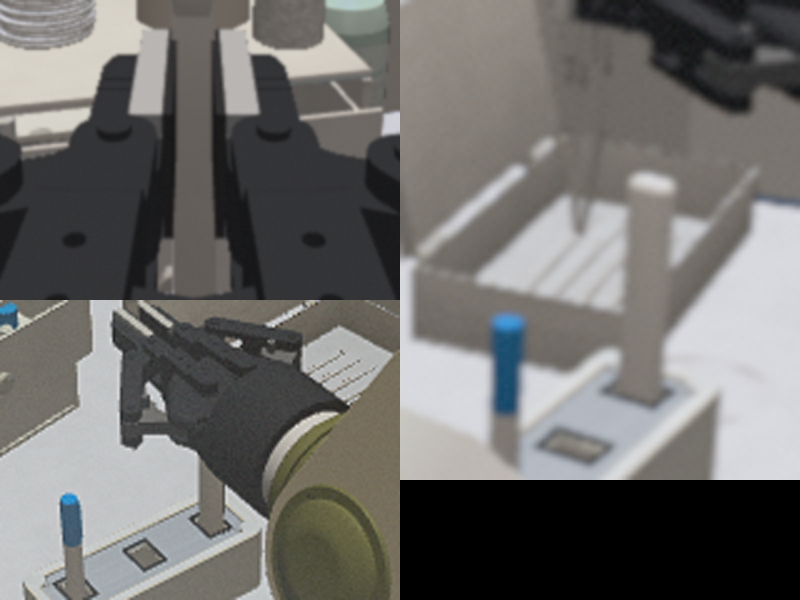

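The tweezers are held (the middle well is empty), hanging tips down, with the tips at side pixel (346,247). The thermometer and marker are undisturbed. I'll check the held pose numerically, then lift higher, swing clear and flip over the box.

```bash
python3 - <<'E' 2>/dev/null
from h import *
D=camera_params("side"); p=list(manip.read_state()["eef_pos"])
print("tip pred",proj(D,[.4568,.1984,.156]))
for z in (.33,.31,.29):
    p[2]=z
    try: manip.line_to(p,speed=.15); break
    except manip.IKError: print("no",z)
q=list(manip.read_state()["joint_positions"]); print(z,q)
manip.movej([-28,5,95,200,84,-100])
Rp=np.c_[[-np.sin(np.radians(BY)),np.cos(np.radians(BY)),0],[np.cos(np.radians(BY)),np.sin(np.radians(BY)),0],[0,0,-1.]]
c=np.append(BOX,0)+.033*Rp[:,0]; c[2]=.16
manip.movej([-22,20,76,0,84,-15]); print(manip.read_state()["eef_pos"])
tp=tcp(c,Rp,.168); manip.move_ptp(tp,eul(Rp))
s=manip.read_state(); print(s["t"],s["eef_pos"],tp,s["joint_positions"],s["gripper_width"],s["ft_force"])
ims={n:grab_frame(n)[:,:,::-1] for n in("scene","side","wrist")}
for n in ims: cv2.imwrite(f"pics/{n}5.png",ims[n])
o=np.zeros((600,800,3),np.uint8); o[:300,:400]=cv2.resize(ims["wrist"][200:,160:480],(400,300))[:300]; o[:400,400:]=cv2.resize(ims["side"][180:290,270:400],(400,400),interpolation=2);o[300:,:400]=cv2.resize(ims["scene"][130:265,265:445],(400,300),interpolation=2)
cv2.imwrite("pics/c5.png",o)
E
```

```text
tip pred [344.9853 245.0229]
0.33 [np.float64(29.354252531946912), np.float64(14.314785966670323), np.float64(120.72723535160829), np.float64(231.8286689938894), np.float64(58.26049988859351), np.float64(-123.77064739931042)]
[ 0.5278 -0.0865  0.4116]
15.8333 [ 0.528  -0.0374  0.3289] [np.float64(0.5275891501590189), np.float64(-0.03710172798680678), np.float64(0.328)] [-16.8689  23.7108  84.7605  -0.0132  71.4683 -12.3864] 0.006468395685344926 [ 0.813  -0.5102  0.1781]
```

View pics/c5.png

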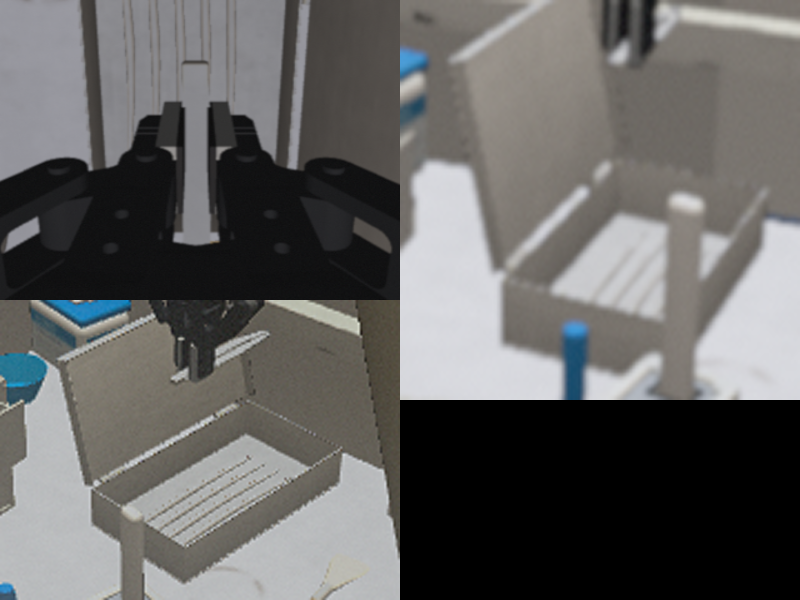

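The tweezers are horizontal, lengthwise along the box and centred between its walls (crop x 92 to 300, tweezers at 195). I'll lower them until contact and release.

```bash
python3 - <<'E' 2>/dev/null
from h import *
p=list(manip.read_state()["eef_pos"]); f0=manip.read_state()["ft_force"][2]
p[2]=.190; manip.line_to(p,speed=.08); f0=manip.read_state()["ft_force"][2]
while p[2]>.168:
    p[2]-=.001; manip.line_to(p,speed=.02); s=manip.read_state(); f=s["ft_force"][2]-f0
    print(round(p[2],4),round(s["eef_pos"][2],4),round(f,2),np.round(s["torque"],2))
    if f>2.5: break
print(s["t"],s["gripper_width"])
b={n:grab_frame(n)[:,:,::-1] for n in("scene","side","wrist")}
o=np.zeros((600,800,3),np.uint8); o[:300,:400]=cv2.resize(b["wrist"][200:,160:480],(400,300))[:300]; o[:400,400:]=cv2.resize(b["side"][220:290,300:400],(400,400),interpolation=2);o[300:,:400]=cv2.resize(b["scene"][165:255,305:425],(400,300),interpolation=2)
cv2.imwrite("pics/c6.png",o)
E
```

```text
0.189 0.1891 -0.67 [0.04 0.01 0.06]
0.188 0.1879 0.74 [ 0.06 -0.04 -0.04]
0.187 0.1869 -0.17 [-0.02 -0.01 -0.02]
0.186 0.1859 0.89 [ 0.01  0.03 -0.05]
0.185 0.1849 0.1 [-0.02 -0.01 -0.03]
0.184 0.1839 0.68 [ 0.03 -0.   -0.01]
0.183 0.183 0.17 [ 0.01  0.02 -0.04]
0.182 0.1819 0.35 [-0.02 -0.02  0.03]
0.181 0.1809 -0.15 [-0.05  0.    0.  ]
0.18 0.1799 0.64 [ 0.05  0.02 -0.04]
0.179 0.1789 0.5 [ 0.01 -0.05  0.02]
0.178 0.1779 0.79 [ 0.07 -0.03  0.01]
0.177 0.1769 0.57 [ 0.02  0.   -0.03]
0.176 0.1759 0.25 [ 0.04 -0.08  0.04]
0.175 0.1757 8.55 [ 0.13  0.4  -0.02]
21.6083 0.0064487887767431685
```

Contact is at the expected height (TCP 0.1757). I'll release and retreat.

```bash
python3 - <<'E' 2>/dev/null
from h import *
p=list(manip.read_state()["eef_pos"])
move_gripper(.026); s=manip.read_state(); print(s["gripper_width"],s["ft_force"])
p[2]=.20; manip.line_to(p,speed=.05); p[2]=.36; manip.line_to(p,speed=.2); print(manip.read_state()["t"])
b={n:grab_frame(n)[:,:,::-1] for n in("scene","side","wrist")}
o=np.zeros((600,800,3),np.uint8); o[:360,:400]=cv2.resize(b["wrist"][150:438,160:480],(400,360)); o[:400,400:]=cv2.resize(b["side"][210:290,300:390],(400,400),interpolation=2);o[360:,:400]=cv2.resize(b["scene"][175:255,305:425],(400,240),interpolation=2)
cv2.imwrite("pics/c7.png",o)
E
```

```text
0.026286926660825282 [-0.2564  0.0531  2.4679]
23.6833
```

View pics/c7.png

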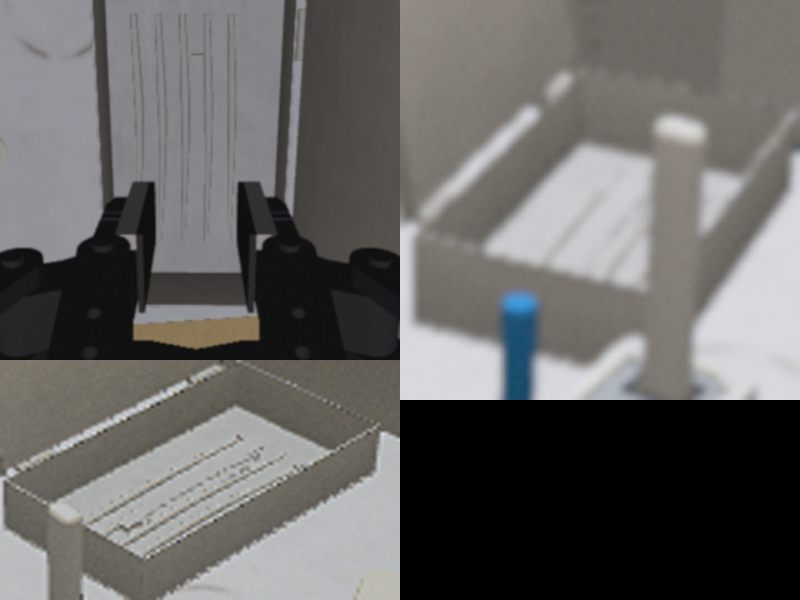

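The tweezers lie in the box between the grooves (scene crop (125,530)–(262,455); head at wrist crop (197,53)). Now I'll push the lid from behind, beside its handle.

```bash
python3 - <<'E' 2>/dev/null
from h import *
bx=np.array([np.cos(np.radians(BY)),np.sin(np.radians(BY))]); by=np.array([-bx[1],bx[0]])
pt=lambda x,y,z:[*(BOX+x*bx+y*by),z]
move_gripper(0)
p=list(manip.read_state()["eef_pos"]);p[2]=.41;manip.line_to(p,speed=.2)
manip.line_to(pt(.148,.05,.41),speed=.2)
manip.line_to(pt(.148,.05,.318),speed=.15); print(manip.read_state()["ft_force"],manip.read_state()["t"])
for x in np.arange(.138,.02,-.01):
    manip.line_to(pt(x,.05,.318),speed=.08); s=manip.read_state(); print(round(x,3),np.round(s["ft_force"],1),round(s["t"],1))
p=pt(x,.05,.36); manip.line_to(p,speed=.15)
cv2.imwrite("pics/e8.png",grab_frame("scene")[:,:,::-1])
a=grab_frame("scene")[:,:,::-1]; b=grab_frame("side")[:,:,::-1]
o=np.hstack([cv2.resize(a[100:280,240:440],(400,360)),cv2.resize(b[150:330,240:440],(400,360))]); cv2.imwrite("pics/c8.png",o)
E
```

```text
[ 0.6069 -0.0712  0.0323] 26.2583
0.138 [ 0.4 -0.3 -0.2] 26.5
0.128 [ 0.6 -0.4 -0.1] 26.8
0.118 [ 0.1 -0.1  0.3] 27.1
0.108 [-0.1 -0.3  0.2] 27.4
0.098 [ 0.2  0.1 -0. ] 27.6
0.088 [-0.2  0.5  0.4] 27.9
0.078 [ 0.2  0.2 -0.2] 28.2
0.068 [ 0.5 -0.1  0.7] 28.5
0.058 [-0.6 -0.  -0.2] 28.7
0.048 [ 0.3  0.4 -0.2] 29.0
0.038 [-1.1  0.1  0.3] 29.3
0.028 [-0.   0.2 -0.5] 29.6
```

View pics/c8.png

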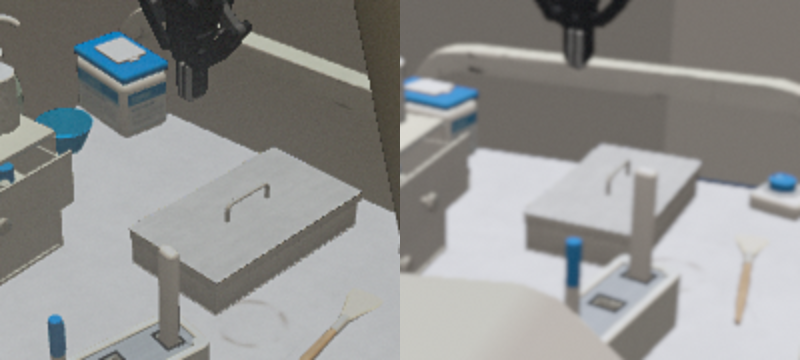

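The lid has fallen shut, and the thermometer and marker still stand. I'll press gently on the front of the lid to make sure it is fully closed, then retreat and hand in.

```bash
python3 - <<'E' 2>/dev/null
from h import *
bx=np.array([np.cos(np.radians(BY)),np.sin(np.radians(BY))]); by=np.array([-bx[1],bx[0]])
pt=lambda x,y,z:[*(BOX+x*bx+y*by),z]
manip.line_to(pt(-.035,0,.33),speed=.2); manip.line_to(pt(-.035,0,.226),speed=.15)
f0=manip.read_state()["ft_force"][2]
for z in np.arange(.2245,.208,-.0015):
    manip.line_to(pt(-.035,0,z),speed=.03); s=manip.read_state(); f=s["ft_force"][2]-f0
    if f>3: break
print(z,s["eef_pos"][2],f)
manip.line_to(pt(-.035,0,.36),speed=.15); manip.dwell(.5); print(manip.read_state()["t"])
print(manip.finish_job())
E
```

```text
0.217 0.21819571548586467 15.015743967289998
34.6667
the job is handed in; nothing more can be done
None
```

The tweezers are lying in the instrument box with the lid shut (pressed down to check), the thermometer and marker are still standing in their wells, and the job was handed in at about 35 s.

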